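Load two short cassettes into the inclined spring magazine

ROBOT

A 6-joint arm with a two-finger parallel gripper is mounted at the origin on the work surface. World frame = base frame: x ahead of the robot, y to its left, z up, the work surface at z = 0. Lengths are in m, angles in rad, forces in N, time in s.
With the tool pointing down it reaches from about 0.425 to 0.95 m from the base axis. Payload 14.7 kg.
Tool frame: the origin (TCP) lies at the centre of the arm's flange, where the gripper is bolted on; the fingertips stand 173 mm ahead of it and the grasp point (between the pads) lies 155 mm ahead of it; x points along the fingers, y is the direction in which the jaws open and shut, and the axes are right-handed (so a half turn about x gives the same grasp; the last joint's range is limited). The gripper opens to 85 mm and grips with 20 to 120 N. Pads are 22 mm wide; open, the fingers measure 114 mm over their backs; the gripper's body (76 mm by 85 mm) begins 54 mm behind the grasp point. The pads swing forward as they close: fully open they stand 13 mm farther back than shut.
Start: joints at [-1.238, 0.48, 1.596, -0, 1.065, -0.047], TCP at [0.241, -0.604, 0.405] pointing down, gripper open.
Joint ranges: [-2.75, 2.75], [-0.82, 2.05], [0.23, 2.67], [-1.56, 4.7], [0.09, 2.69], [-2.92, 2.92]. Speed limits (rad/s): [1.89, 1.89, 2.39, 3.01, 3.01, 3.01].

INTERFACE

Orientations are given as a unit quaternion [w, x, y, z].
In Python, from plant import * gives the robot as it stands. The module is installed in compiled form; this text tells all that it offers.
- The arm moves only by the shell command python3 -m handwheel 'ROWS' [OPENING] [FORCE]. ROWS is JSON, a list of rows, each a list of 4 numbers: the shift along the tool's x, y, z in cm, then the turn about the tool's x in rad. In form: [[tx, ty, tz, twist], ...]. A call has 1 to 8 rows; each row is the pose to reach, as a shift and turn from the pose commanded when the call began, along the tool's axes at that moment; what a row does not reach only later rows make up. A row lasts 1/8 s, in which the tool goes at most 62.5 mm and 10.7 degrees, less where a joint would pass 70% of its speed; a pose out of reach is approached as far as the arm can. A call with a gripper value outside its range is refused whole. OPENING is the finger opening in cm, from 0 to 8.54, set as the call begins (- or left out, the last holds). The fingers move at their own pace and stop on an object; FORCE is the grip in N (left out, the last holds). Time passes only in rows, so rows that repeat a pose let the fingers close. It gives the time, the measured TCP pose, the force and the opening at its end, in the units of the state.
- state(): the state, without advancing time (a new reading comes with each control period).
- get_image(name): name is "scene" or "top" or "wrist"; returns the picture (420x560x3 uint8, red, green, blue); there is no depth.
- camera_params(name): a dict with "fx", "fy", "cx", "cy" (pixels), "cam_to_world" (4x4, takes a point from camera to world coordinates). Camera axes: x right, y down, z forward; pixel columns grow to the right and rows downward; lengths in m; the calibration is good to about 2 mm. A picture is of the moment at which its call begins: read the wrist's pose just before it. camera_params takes no time and is no camera call; for the wrist camera it gives the pose at the moment of the call.
- hand_in(): hands the job in, once; it reports no verdict.
Trained networks look in the newest picture that a camera, given by its name, has taken for a name from the list of things; names that differ only in an ending like _2 or _b are one class to them, and where a whole thing is asked for, a point or a joint stands for the part that bears it (a point fixed in the world has none). Each returns a list of dicts, best first, with "confidence" (0 to 1); they miss things now and then, are a little off and sometimes report something else, mostly with a low value. They report only what shows in the picture. A call takes as long as a camera call. They do not tell look-alikes from the thing itself.
- search_frame(camera, thing): "centre" ([column, row] in pixels, amid what is visible of it).
- mark_of(camera, thing): "centre" ([column, row] in pixels: a listed point, or the origin of a listed thing).
The state is a dict: "t": time; "q": joint angles; "joint_vel": joint speeds; "joint_efforts": joint torques, N m; "tool_pos": TCP position; "eef_rot": TCP orientation; "contact_force": force on the tool from outside, world axes, zero at the start; "torque": the same for the moment, N m; "finger_gap": finger opening in m.
Only numpy, scipy, OpenCV 4.12 (cv2) and the standard library are available. Lean on these libraries where they do the work, as an engineer would, in place of code of your own. Each camera call takes 0.05 s, during which the arm holds its last target. There are 200 camera calls.

TASK

Load the two short cassettes, one at a time and flat on one another, into the inclined spring magazine: put each in its mouth and press it down against the spring follower until both catches spring back in over it, then let go. Leave the long cassette, which does not fit, on the rack, and do not disturb the label roll or the bottle.

Things in the scene. Friction and masses are not known exactly. Their poses are not given: they have to be found in the camera images.
- cradle: Aluminium cradle of the magazine, inclined 30 degrees on a fixed stand. Origin: centre of the catch plane (flat undersides of the two catches), 155 mm above the bench. Its z axis points out of the mouth, up and leaning 30 degrees to the front (robot side at yaw 0); x runs up the slope, along the cassettes' length; y is level, across their width. Cassettes go in either way round.
- mouth (a point): Centre of the open mouth, 28 mm from the catch plane along the cradle's z. Four 6 mm thick corner posts leave a chute 104 (x) x 60 (y) mm; they are straight to 16 mm above the catch plane, then flare outwards to the mouth. The long sides (+y, -y) are open between posts for |x| below 36 mm: fingers holding a cassette by its width can go down there to 65 mm below the catch plane.
- follower (a joint): Spring follower, a 96 x 50 mm steel plate in the cradle: how far it is pushed down (m) along the cradle's -z; 0 = its top 8 mm below the catch plane, stop at 0.048. Its spring pushes back with 6 N at 0, plus 0.2 N per mm. About 0.006 with one cassette caught, 0.020 with two.
- catch_low (a joint): Spring catch at the cradle's lower (-x) end: 20 mm wide steel nose, tip 46 mm from the centre, flat below, a steep ramp on top from 3 to 13 mm above the catch plane. Value: pushed outwards (m), 0 = snapped in, stop 0.012; springs in with 1 to 2.6 N. It is pushed out by a cassette pressed down past it and snaps in over its end once its top is a few mm below the catch plane.
- catch_high (a joint): The same catch at the upper (+x) end. A cassette laid in the mouth rests on the two ramps, underside roughly 9 mm above the catch plane. Pressing it home takes about 6 to 12 N; let go, it springs back up against the catches' undersides.
- rack: Fixed aluminium sheet 170 x 320 x 6 mm with three white raised pads (76 x 34 mm, tops 24 mm above the bench) at y = -105, 0 and +105 mm of its frame, on which the three cassettes lie. Origin at the centre of its underside.
- cassette_a: Short flat cassette of grey plastic with dark panels, 100 (x) x 56 (y) x 14 (z) mm, about 70 g, loose. Origin at the centre of its underside, z up. It overhangs its pad by 11 mm at each long side.
- cassette_b: The other short cassette, identical.
- cassette_a_mid (a point): Centre of cassette_a, 7 mm above its underside.
- cassette_b_mid (a point): Centre of cassette_b, 7 mm above its underside.
- cassette_long: Long cassette, 136 x 56 x 14 mm, otherwise alike; lies on the third pad and is to stay there. Origin at the centre of its underside.
- label_roll: Bystander: loose paper label roll standing on its end, 104 mm diameter, 60 mm high. Origin at the centre of its underside.
- wipe_bottle: Bystander: loose white bottle, 68 mm diameter, 160 mm high. Origin at the centre of its underside.
There are look-alikes about, which are no part of the job. What is shaped like the cassette_a but green is not meant.

How it is judged:
By the outcome, as a careful person would: the job done as asked, in the order asked, and still so for the second after the job is handed in, with the robot touching nothing.
It also fails if it takes over 64 s, if anything falls off the work surface, if the arm or the gripper's body presses on something with over 40 N, if the wrist force passes 120 N, or if a joint passes its speed limit or range.

## Working session

There is one attempt and no reset: what is moved stays moved. The work goes in short steps, Python scripts to look and compute and a shell command to move; the robot and the scene stay as the last step left them, time stands still between calls to the robot, and variables do not carry over. Pictures are saved under pics/ and viewed, about 8 in all and at most 12, crops included, and the job is handed in when it is done.

```bash
mkdir -p pics; cat > h.py <<'E'
from plant import *
import numpy as np, cv2
from scipy.spatial.transform import Rotation as R
np.set_printoptions(precision=4,suppress=True)
def rot(q): return R.from_quat([q[1],q[2],q[3],q[0]]).as_matrix()
def ray(cam,px,z,cp=None):
    c=cp or camera_params(cam);T=np.array(c['cam_to_world'])
    d=T[:3,:3]@np.array([(px[0]-c['cx'])/c['fx'],(px[1]-c['cy'])/c['fy'],1]);o=T[:3,3]
    return o+d*(z-o[2])/d[2]
def proj(cam,P,cp=None):
    c=cp or camera_params(cam);T=np.array(c['cam_to_world'])
    p=(np.asarray(P)-T[:3,3])@T[:3,:3]
    return np.c_[c['cx']+c['fx']*p[...,0]/p[...,2],c['cy']+c['fy']*p[...,1]/p[...,2]]
def save(cam,name):
    im=get_image(cam);cv2.imwrite('pics/'+name,cv2.cvtColor(np.array(im),cv2.COLOR_RGB2BGR));return im
E
python3 - <<'E'
from h import *
a=save('scene','s0.png');b=save('top','t0.png')
im=np.vstack([a,b])[:,:,::-1]
s=state();print(s['t'],s['tool_pos'],s['eef_rot'],s['finger_gap']);print(rot(s['eef_rot']))
for n,z in [('cradle',.155),('mouth',.179),('cassette_a',.024),('cassette_a_mid',.031),('cassette_long',.024),('rack',0),('label_roll',0),('wipe_bottle',0),('follower',.15),('catch_low',.13),('catch_high',.18)]:
    for cam in ('scene','top'):
        for d in mark_of(cam,n)[:4]: print(n,cam,np.round(d['centre']),round(d['confidence'],2),ray(cam,d['centre'],z))
print(state()['t'])
E
```

```text
0.1 [ 0.241  -0.6035  0.4041] [-0.1331 -0.6943 -0.1339  0.6944] 0.08546603390934432
[[-0.0003  0.3708 -0.9287]
 [ 0.001  -0.9287 -0.3708]
 [-1.     -0.0011 -0.0001]]
cradle scene [152. 215.] 0.96 [ 0.5323 -0.2102  0.155 ]
cradle top [398. 241.] 0.75 [ 0.5257 -0.2119  0.155 ]
mouth scene [152. 203.] 0.72 [ 0.5125 -0.2016  0.179 ]
cassette_a scene [332. 256.] 0.9 [0.7539 0.2322 0.024 ]
cassette_a scene [256. 224.] 0.7 [0.549  0.0763 0.024 ]
cassette_a scene [290. 211.] 0.65 [0.5363 0.1947 0.024 ]
cassette_a top [251. 179.] 0.85 [0.7396 0.2333 0.024 ]
cassette_a top [265. 240.] 0.82 [0.5411 0.1878 0.024 ]
cassette_a top [296. 240.] 0.68 [0.5406 0.0858 0.024 ]
cassette_a_mid scene [329. 256.] 0.79 [0.7566 0.2189 0.031 ]
cassette_a_mid scene [257. 219.] 0.64 [0.5384 0.085  0.031 ]
cassette_a_mid scene [289. 208.] 0.61 [0.5307 0.1926 0.031 ]
cassette_a_mid scene [323. 201.] 0.43 [0.5404 0.3034 0.031 ]
cassette_a_mid top [260. 241.] 0.92 [0.5375 0.2049 0.031 ]
cassette_a_mid top [250. 184.] 0.86 [0.7234 0.2356 0.031 ]
cassette_long scene [322. 201.] 0.82 [0.5311 0.3036 0.024 ]
cassette_long scene [288. 210.] 0.37 [0.5319 0.1878 0.024 ]
cassette_long top [234. 248.] 0.59 [0.5138 0.2871 0.024 ]
rack top [263. 244.] 0.6 [0.5295 0.1952 0.    ]
rack top [298. 242.] 0.3 [0.5342 0.0793 0.    ]
rack top [166. 271.] 0.18 [0.4412 0.5125 0.    ]
label_roll scene [272. 296.] 0.66 [0.8021 0.0285 0.    ]
label_roll scene [257. 221.] 0.64 [0.513  0.0903 0.    ]
label_roll top [310. 163.] 0.6 [0.7991 0.0375 0.    ]
wipe_bottle scene [363. 172.] 0.84 [0.4318 0.5092 0.    ]
wipe_bottle top [165. 270.] 0.65 [0.4431 0.5168 0.    ]Traceback (most recent call last):
  File "<stdin>", line 7, in <module>
ValueError: it knows: cassette, cassette_a_mid, cassette_b_mid, cassette_long, cradle, label_roll, mouth, rack, wipe_bottle
```

View pics/s0.png

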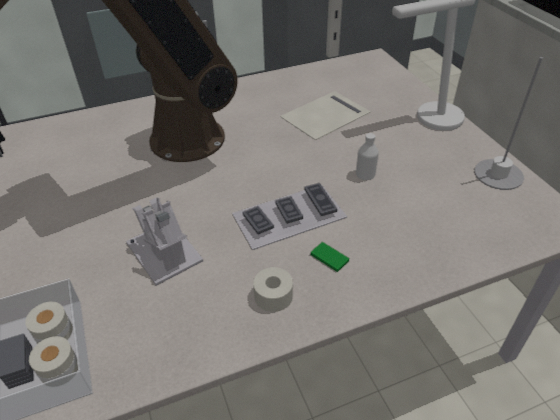

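View pics/t0.png

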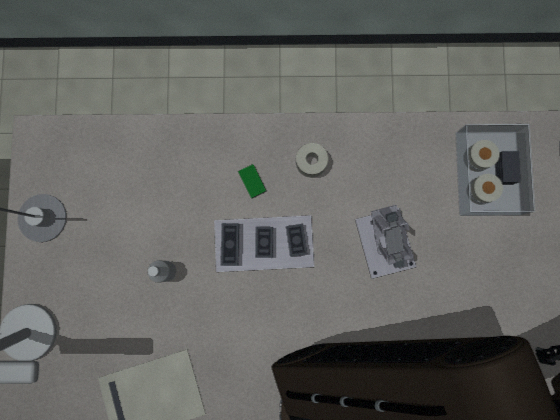

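The top view shows two short cassettes at about (296,240) and (265,241), and the long one at (230,243). The cradle is at about (393,240) with a yaw of roughly 16°, and the green look-alike is at (252,181). The tool can only stay vertical, so the 30° tilt has to come from pivoting or settling the cassette in the mouth. Next I'll check the wrist camera geometry.

```bash
cat >> h.py <<'E'
def rows_to(P,yaw=None):
    "shift in tool axes (cm) from commanded~measured pose to world TCP P; yaw = desired angle of tool y"
    s=state();M=rot(s['eef_rot']);d=M.T@(np.array(P)-s['tool_pos'])*100
    cur=np.arctan2(M[1,1],M[0,1]); tw=None if yaw is None else -((yaw-cur+np.pi)%(2*np.pi)-np.pi)
    print('t',round(s['t'],2),'tcp',np.array(s['tool_pos']),'yaw_y',round(cur,3),'F',np.array(s['contact_force']),'-> rows cm',d,'twist',tw)
E
python3 - <<'E'
from h import *
s=state();c=camera_params('wrist');T=np.array(c['cam_to_world']);M=rot(s['eef_rot'])
print(c['fx'],c['cx'],c['cy']);print('cam in tool',M.T@(T[:3,3]-s['tool_pos']));print(M.T@T[:3,:3])
rows_to([.50,-.20,.45],np.radians(-74))
E
```

```text
371.5894585549329 274.47046878517136 212.19201551584496
cam in tool [ 0.0297 -0.0001 -0.0665]
[[-0.0007 -0.264   0.9645]
 [ 1.      0.0004  0.0008]
 [-0.0006  0.9645  0.264 ]]
t 0.9 tcp [ 0.241  -0.6037  0.4047] yaw_y -1.191 F [-0.0543 -0.3845  0.0983] -> rows cm [ -4.5305 -27.8873 -39.0208] twist 0.10055350811663599
```

```bash
python3 -m handwheel '[[-4,-4,-5.5,0.1],[-6,-7.5,-10.5,0.1],[-6,-11,-15.5,0.1],[-6,-14.5,-20.5,0.1],[-6,-18,-25.5,0.1],[-6,-21.5,-30.5,0.1],[-6,-25,-35.5,0.1],[-6,-28,-39,0.1]]' 8.5
python3 - <<'E'
from h import *
rows_to([.50,-.20,.45])
cp=camera_params('wrist');im=save('wrist','w0.png')
for n,z in [('cradle',.155),('mouth',.179),]:
    for d in mark_of('wrist',n)[:3]: print(n,np.round(d['centre']),round(d['confidence'],2),ray('wrist',d['centre'],z))
E
```

```text
t: 1.9
tool_pos: [0.5004, -0.197, 0.4649]
eef_rot: [0.099, 0.7, 0.099, -0.7]
contact_force: [1.4, 0.3, -0.0]
finger_gap: 0.0851
t 1.9 tcp [ 0.5004 -0.197   0.4649] yaw_y -1.291 F [ 1.3958  0.2561 -0.0409] -> rows cm [1.4905 0.2723 0.1195] twist None
cradle [292. 165.] 0.86 [ 0.5309 -0.1996  0.155 ]
mouth [296. 189.] 0.88 [ 0.5176 -0.2078  0.179 ]
```

View pics/w0.png

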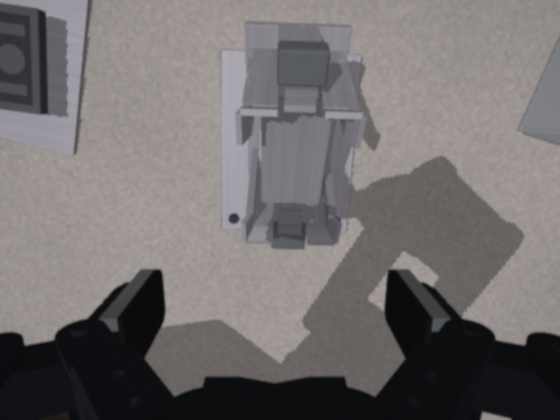

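The wrist picture shows the magazine. The upper rim corners are at (242,112) and (362,117), the lower rim corners at (247,242) and (337,243), the upper catch at (303,62) and the lower catch at (289,235).

```bash
python3 - <<'E'
from h import *
from scipy.optimize import least_squares
import pickle
cp=camera_params('wrist')
for px,z in [((242,112),.210),((362,117),.210),((278,112),.21),((326,115),.21),((247,243),.148),((337,243),.148),((275,243),.148),((307,243),.148)]: print(px,ray('wrist',px,z))
def M(yaw): return R.from_euler('z',yaw).as_matrix()@R.from_euler('y',-30,degrees=True).as_matrix()
# rim outer corners: (±(58+f), ±(36+g), 28)
obs=np.array([(242,110),(362,116),(247,243),(337,243)])
def P(p): 
    x,y,yaw,f,g=p
    L=np.array([[58+f,36+g,28],[58+f,-36-g,28],[-58-f,36+g,28],[-58-f,-36-g,28]])/1000
    return np.array([x,y,.155])+L@M(yaw).T
r=least_squares(lambda p:(proj('wrist',P(p),cp)-obs).ravel(),[.53,-.2,.27,3,3],x_scale=[.01,.01,.1,3,3])
p=r.x;print(p,r.fun)
print('mouth',np.array([p[0],p[1],.155])+M(p[2])@[0,0,.028])
im=cv2.imread('pics/w0.png')
for q in proj('wrist',P(p),cp): cv2.circle(im,tuple(int(v) for v in q),3,(0,0,255),1)
for a,b,c in [(46,0,0),(-46,0,0),(52,30,16),(52,-30,16),(-52,30,16),(-52,-30,16),(0,0,0),(48,25,-8),(48,-25,-8),(-48,25,-8),(-48,-25,-8)]:
    q=proj('wrist',(np.array([p[0],p[1],.155])+M(p[2])@np.array([a,b,c])/1000)[None],cp)[0];cv2.circle(im,tuple(int(v) for v in q),2,(0,255,0),-1)
cv2.imwrite('pics/w0o.png',cv2.resize(im[0:270,180:420],None,fx=2.2,fy=2.2))
E
```

```text
(242, 112) [ 0.5582 -0.1602  0.21  ]
(362, 117) [ 0.5752 -0.2285  0.21  ]
(278, 112) [ 0.5641 -0.1804  0.21  ]
(326, 115) [ 0.5703 -0.2079  0.21  ]
(247, 243) [ 0.4575 -0.186   0.148 ]
(337, 243) [ 0.4782 -0.2568  0.148 ]
(275, 243) [ 0.4639 -0.208   0.148 ]
(307, 243) [ 0.4713 -0.2332  0.148 ]
[ 0.5315 -0.204   0.2606  1.1868 -0.1972] [-0.4897  1.6278  1.117  -1.3797  0.6485 -1.1506 -1.5164  0.804 ]
mouth [ 0.5179 -0.2076  0.1792]
```

View pics/w0o.png

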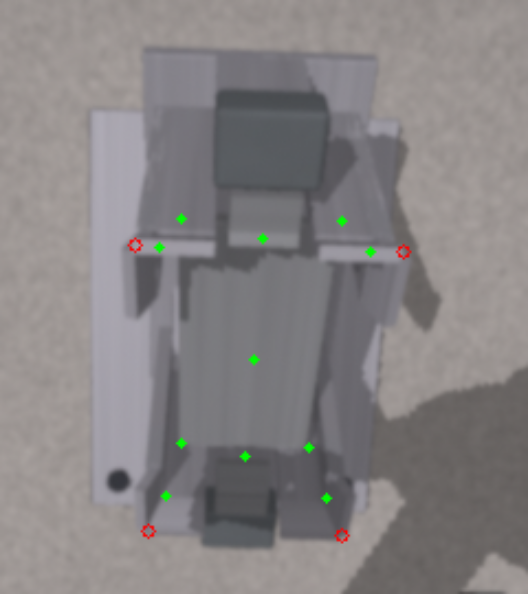

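The cradle model fits to about 1.5 px: origin (0.5315,-0.204), yaw 0.26, and the mouth agrees with the network. Next I'll look over the rack.

```bash
python3 -m handwheel '[[0,-5,-2,0.1],[0,-11,-4,0.28],[1,-17,-6.5,0.28],[2,-22,-8.5,0.28],[3,-27,-10.5,0.28],[3,-31,-12,0.28],[3,-31,-12,0.28]]'
python3 - <<'E'
from h import *
rows_to([.53,.13,.43])
cp=camera_params('wrist');im=save('wrist','w1.png')
for n,z in [('cassette_a_mid',.031),('cassette',.024),('cassette_long',.024)]:
    for d in mark_of('wrist',n)[:3]: print(n,np.round(d['centre']),round(d['confidence'],2),ray('wrist',d['centre'],z))
hsv=cv2.cvtColor(im,cv2.COLOR_RGB2GRAY)
m=(hsv<95).astype(np.uint8);m=cv2.morphologyEx(m,cv2.MORPH_CLOSE,np.ones((9,9)));m=cv2.morphologyEx(m,cv2.MORPH_OPEN,np.ones((7,7)))
for c in cv2.findContours(m,cv2.RETR_EXTERNAL,cv2.CHAIN_APPROX_NONE)[0]:
    if cv2.contourArea(c)<2000: continue
    b=cv2.boxPoints(cv2.minAreaRect(c));w=np.array([ray('wrist',q,.038,cp) for q in b])
    e=[w[1]-w[0],w[2]-w[1]];L=[np.linalg.norm(v) for v in e];v=e[int(np.argmax(L))]
    print('blob',np.round(b.mean(0)),w.mean(0),L,np.degrees(np.arctan2(v[1],v[0])))
E
```

```text
t: 2.92
tool_pos: [0.5293, 0.1336, 0.4345]
eef_rot: [-0.001, -0.707, -0.001, 0.707]
contact_force: [0.2, -0.6, 0.1]
finger_gap: 0.0848
t 2.92 tcp [0.5293 0.1336 0.4345] yaw_y -1.569 F [ 0.2414 -0.6307  0.0927] -> rows cm [ 0.4536  0.3568 -0.0696] twist None
cassette_a_mid [220. 170.] 0.95 [0.5374 0.1863 0.031 ]
cassette [320. 168.] 0.89 [0.5387 0.0837 0.024 ]
cassette [218. 171.] 0.59 [0.5356 0.1886 0.024 ]
cassette_long [110. 178.] 0.76 [0.5278 0.3005 0.024 ]
blob [280. 344.] [0.334  0.1271 0.038 ] [np.float64(0.5975596428744298), np.float64(0.1987759170326094)] -89.8499160282421
blob [218. 172.] [0.5345 0.1901 0.038 ] [np.float64(0.054777164718786533), np.float64(0.09729866637493308)] 178.9977941372758
blob [322. 167.] [0.5404 0.0859 0.038 ] [np.float64(0.054519504710919695), np.float64(0.09777441322468837)] -169.69401233273535
blob [109. 178.] [0.5272 0.299  0.038 ] [np.float64(0.05925621181607379), np.float64(0.13752556339592736)] 179.20578166722493
```

View pics/w1.png

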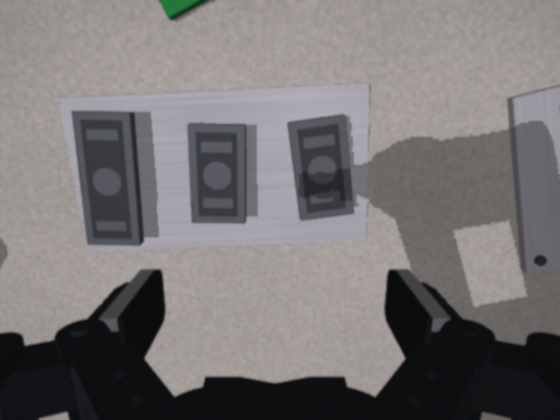

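The picture shows cassettes at (320,168), yawed about +10°, and at (218,172), nearly straight. The long one is at (109,178). I'll grasp the right-hand one, first going down and then closing.

```bash
python3 -m handwheel '[[4,2.5,-0.5,-0.1],[10,4.9,-1,-0.18],[16,4.9,-1,-0.18],[21,4.9,-1,-0.18],[24,4.9,-1,-0.18],[25,4.9,-1,-0.18],[25,4.9,-1,-0.18]]' 8.5 30
python3 - <<'E'
from h import *
rows_to([.5395,.085,.184],np.radians(-79.7))
cp=camera_params('wrist');im=save('wrist','w2.png')
for d in mark_of('wrist','cassette_a_mid')[:3]: print(np.round(d['centre']),round(d['confidence'],2),ray('wrist',d['centre'],.031,cp))
E
```

```text
t: 4.0
tool_pos: [0.5393, 0.0823, 0.1849]
eef_rot: [-0.063, -0.704, -0.063, 0.704]
contact_force: [-0.9, 0.3, -0.2]
finger_gap: 0.0852
t 4.0 tcp [0.5393 0.0823 0.1849] yaw_y -1.392 F [-0.8723  0.2712 -0.2372] -> rows cm [ 0.0945 -0.2587 -0.0684] twist -0.0009706916126814846
```

View pics/w2.png

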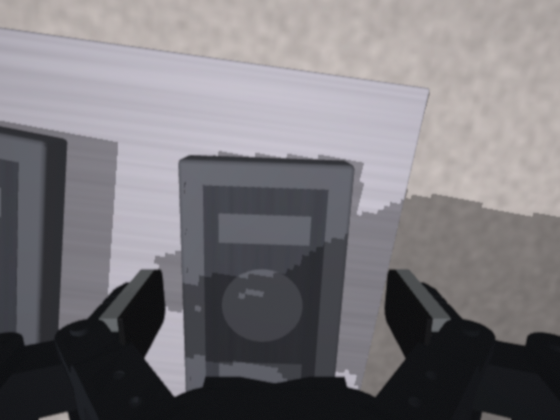

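The cassette is centred along its length (circle at row 305) and sits about 3–4 mm to the left. I'll correct that and grip.

```bash
python3 -m handwheel '[[0,-0.35,0,0],[0,-0.35,0,0]]' 8.5; python3 -m handwheel '[[0,0,0,0],[0,0,0,0],[0,0,0,0],[0,0,0,0]]' 4 30; python3 -m handwheel '[[-3,0,0,0],[-8,0,0,0],[-8,0,0,0]]'
```

```text
t: 4.35
tool_pos: [0.5387, 0.0868, 0.1855]
eef_rot: [0.064, 0.705, 0.064, -0.704]
contact_force: [-0.2, -1.0, -0.4]
finger_gap: 0.085
t: 4.85
tool_pos: [0.5385, 0.0866, 0.1851]
eef_rot: [0.063, 0.704, 0.063, -0.704]
contact_force: [-1.6, 1.4, 8.6]
finger_gap: 0.0556
t: 5.22
tool_pos: [0.5397, 0.0866, 0.2678]
eef_rot: [0.063, 0.706, 0.064, -0.702]
contact_force: [-0.0, 0.7, -0.4]
finger_gap: 0.0555
```

Both cassettes in reach grip cleanly, so the first one is now held. I'll pivot it to 30° in the jaws by pressing its +x end onto the upper rim of the magazine. First I'll work out the waypoints.

```bash
cat >> h.py <<'E'
O=np.array([.5315,-.204,.155]);YAW=.2606
MC=R.from_euler('z',YAW).as_matrix()@R.from_euler('y',-30,degrees=True).as_matrix()
TY=YAW-np.pi/2
def crad(x,z,y=0): return O+MC@np.array([x,y,z])/1000
def cur(g=.154):
    s=state();p=np.array(s['tool_pos'])-[0,0,g];return MC.T@(p-O)*1000
def piv(th,d=42,cx=56):
    C=crad(cx,28);t=np.radians(th);Rz=R.from_euler('z',YAW).as_matrix()
    return C+Rz@np.array([-d*np.cos(t)-7*np.sin(t),0,-d*np.sin(t)+7*np.cos(t)])/1000
E
python3 - <<'E'
from h import *
up=np.array([0,0,.154])
rows_to(piv(0)+up+[0,0,.03],TY)
# relative offsets after being there, in tool axes (tool x down, y, z): 
y=np.array([np.cos(TY),np.sin(TY),0]);z=np.array([np.sin(TY),-np.cos(TY),0]);T=np.c_[[0,0,-1],y,z]
for n,P in [('0',piv(0)),('10',piv(10)),('20',piv(20)),('30',piv(30)),('33',piv(33)),('lift',crad(13,42)),('over',crad(0,42)),('ramp',crad(0,17))]: print(n,T.T@(P-piv(0)-[0,0,.03])*100)
E
```

```text
t 5.22 tcp [0.5397 0.0866 0.2678] yaw_y -1.391 F [-0.0469  0.6684 -0.4183] -> rows cm [-13.0668  28.5138   6.6791] twist -0.0807777042873532
0 [3. 0. 0.]
10 [3.74   0.     0.0577]
20 [ 4.4787  0.     -0.0139]
30 [ 5.1938  0.     -0.2127]
33 [ 5.4004 -0.     -0.2963]
lift [4.6376 0.     0.2239]
over [5.2876 0.     1.3497]
ramp [ 7.4526 -0.      0.0997]
```

```bash
python3 -m handwheel '[[-6,0.5,0,0],[-12,2.5,0.5,0],[-13,8,1.9,-0.04],[-13,14,3.3,-0.08],[-13,19.5,4.6,-0.08],[-13,25,5.9,-0.08],[-13,28.5,6.7,-0.08],[-13,28.5,6.7,-0.08]]'
python3 -c "
from h import *
rows_to(piv(0)+[0,0,.184],TY)"
```

```text
t: 6.22
tool_pos: [0.5231, -0.2082, 0.3938]
eef_rot: [-0.09, -0.701, -0.091, 0.702]
contact_force: [0.5, -0.5, -0.8]
finger_gap: 0.0556
t 6.22 tcp [ 0.5231 -0.2082  0.3938] yaw_y -1.314 F [ 0.4744 -0.4637 -0.8427] -> rows cm [-0.4422 -0.1928 -0.1691] twist -0.0037901692943371756
```

```bash
python3 -m handwheel '[[2,-0.1,-0.1,0],[2.6,-0.1,-0.1,0],[3.2,-0.1,0,0],[3.7,-0.1,0,0],[3.7,-0.1,0,0]]'
python3 -c "
from h import *
rows_to(piv(10)+[0,0,.154],TY);print(cur())"
```

```text
t: 6.85
tool_pos: [0.5235, -0.2045, 0.3579]
eef_rot: [0.092, 0.701, 0.092, -0.701]
contact_force: [-0.4, -0.9, 2.5]
finger_gap: 0.0555
t 6.85 tcp [ 0.5235 -0.2045  0.3579] yaw_y -1.31 F [-0.4238 -0.8866  2.5014] -> rows cm [-0.2964  0.1596  0.0209] twist -9.317780202966475e-05
[17.6264  1.5954 46.2707]
```

```bash
python3 -m handwheel '[[0.4,0.1,0,0],[0.8,0.1,-0.1,0],[0.8,0.1,-0.1,0]]'; python3 -m handwheel '[[0.4,0,-0.1,0],[0.7,0,-0.2,0],[0.9,0,-0.25,0],[0.9,0,-0.25,0]]'
python3 - <<'E'
from h import *
print(cur(),state()['contact_force']); a=save('scene','s1.png');w=save('wrist','w3.png')
cv2.imwrite('pics/c1.png',np.hstack([cv2.resize(a[150:290,90:230],(420,420)),cv2.resize(w,(380,285))] if 0 else [cv2.resize(a[150:290,90:230],(400,400)),cv2.resize(w,(400,400))])[:,:,::-1])
E
```

```text
t: 7.22
tool_pos: [0.5245, -0.205, 0.3498]
eef_rot: [-0.092, -0.701, -0.092, 0.701]
contact_force: [-2.8, 1.3, 4.5]
finger_gap: 0.055
t: 7.72
tool_pos: [0.527, -0.2044, 0.341]
eef_rot: [0.092, 0.701, 0.092, -0.701]
contact_force: [-3.7, 2.6, 6.9]
finger_gap: 0.0554
[12.1642  0.7874 29.9431] [-3.6691  2.5728  6.9041]
```

View pics/c1.png

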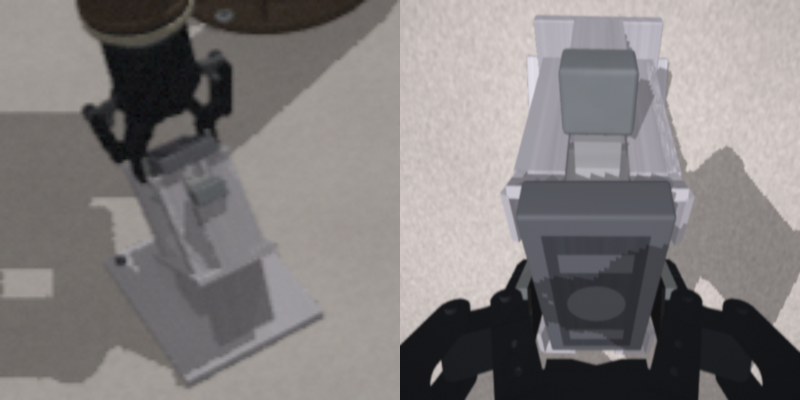

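The cassette has visibly pivoted. I'll measure its tilt from the wrist picture: the top face runs from row ~231 to row ~365, and the end face starts at row ~192.

```bash
cat >> h.py <<'E'
from scipy.optimize import least_squares
def fit_cas(obs,cp):
    "obs px: far-top L,R ; near-top L,R ; far-bottom L,R -> cassette mid in cradle mm, tilt deg"
    L=np.array([[50,28,7],[50,-28,7],[-50,28,7],[-50,-28,7],[50,28,-7],[50,-28,-7]])
    def P(p): return O+(MC@(p[:3,None]+R.from_euler('zy',[p[4],-p[3]]).as_matrix()@L.T)).T/1000
    r=least_squares(lambda p:(proj('wrist',P(p),cp)-obs).ravel(),[0,0,30,0,0.],x_scale=[5,5,5,.2,.1])
    p=r.x;print('cassette mid cradle',p[:3],'tilt',30+np.degrees(p[3]),'yaw',np.degrees(p[4]),'res',r.fun)
E
python3 - <<'E'
from h import *
k=np.array([1.4,1.05])
fit_cas(np.array([(518,220),(673,217),(527,350),(648,346),(520,182),(671,181)])*k-np.array([400*1.4,0]),camera_params('wrist'))
E
```

```text
cassette mid cradle [14.8522  2.8728 33.2263] tilt 33.780247113488315 yaw -2.199010268120322 res [ -6.7172  -4.0494   4.9611   4.6273  24.823   -0.4392 -19.5605   5.4134
   1.1971  -5.1056  -2.4748   1.6371]
```

```bash
python3 -m handwheel '[[-0.87,0,0.5,0],[-0.55,0,1.1,0],[-0.22,0,1.63,0],[-0.22,0,1.63,0]]'
python3 - <<'E'
from h import *
print(cur(),state()['contact_force']); w=save('wrist','w4.png')
cv2.imwrite('pics/c2.png',cv2.resize(w[120:420,130:430],(600,600))[:,:,::-1])
E
```

```text
t: 8.32
tool_pos: [0.5105, -0.2092, 0.3424]
eef_rot: [-0.091, -0.701, -0.092, 0.701]
contact_force: [-0.0, -0.1, -1.4]
finger_gap: 0.0552
[-2.0195  0.3457 39.7436] [-0.0465 -0.1401 -1.4457]
```

View pics/c2.png

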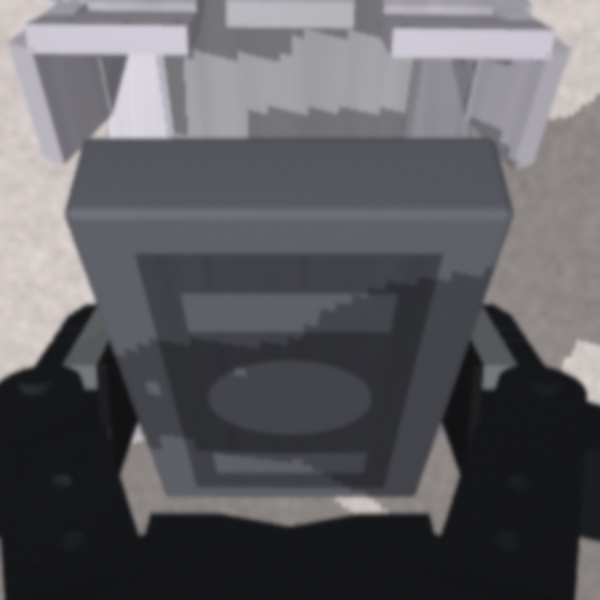

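```bash
python3 - <<'E'
from h import *
f=lambda a:np.array(a)/2+[130,120]
cp=camera_params('wrist')
fit_cas(f([(68,213),(513,213),(167,495),(415,495),(85,140),(497,140)]),cp)
# rim: project model outer/inner corners and compare with seen (outer edge row ~24, inner row ~55, cols 25..553)
for c in [(59,36,28),(59,-36,28),(53,36,28),(53,-36,28),(53,10,28),(53,-10,28)]:
    print(c,(proj('wrist',crad(c[0],c[2],c[1])[None],cp)[0]-[130,120])*2)
E
```

```text
cassette mid cradle [-0.4265 -0.1019 41.786 ] tilt 33.101125483845976 yaw 0.07499785932235496 res [-0.3011  1.4996  0.7133  1.1823 -0.0742  0.2593 -0.15    0.1297  1.2236
 -1.4382 -1.5398 -1.7482]
(59, 36, 28) [29.492  41.6491]
(59, -36, 28) [551.1194  41.3382]
(53, 36, 28) [39.8713 76.6874]
(53, -36, 28) [540.6666  76.3893]
(53, 10, 28) [220.7129  76.5798]
(53, -10, 28) [359.8227  76.497 ]
```

The cassette mid is at cradle (0,0,42) with a tilt of 33°, well aligned. I'll lower it along the cradle's -z.

```bash
python3 -m handwheel '[[0.6,0,-0.5,0],[1.2,0,-0.8,0],[1.6,0,-1.05,0],[1.6,0,-1.05,0]]'; python3 -m handwheel '[[0.3,0,-0.15,0],[0.55,0,-0.3,0],[0.55,0,-0.3,0]]'
python3 - <<'E'
from h import *
print(cur(),state()['contact_force']); w=save('wrist','w5.png')
cv2.imwrite('pics/c3.png',cv2.resize(w[100:420,110:450],(600,565))[:,:,::-1])
E
```

```text
t: 8.88
tool_pos: [0.5213, -0.2063, 0.3263]
eef_rot: [-0.091, -0.701, -0.092, 0.702]
contact_force: [-0.6, 0.3, -1.6]
finger_gap: 0.0557
t: 9.25
tool_pos: [0.5235, -0.2056, 0.3212]
eef_rot: [-0.091, -0.701, -0.092, 0.702]
contact_force: [-7.3, -0.4, 2.8]
finger_gap: 0.0557
[-0.9766  0.4987 14.6195] [-7.2793 -0.4224  2.8465]
```

View pics/c3.png

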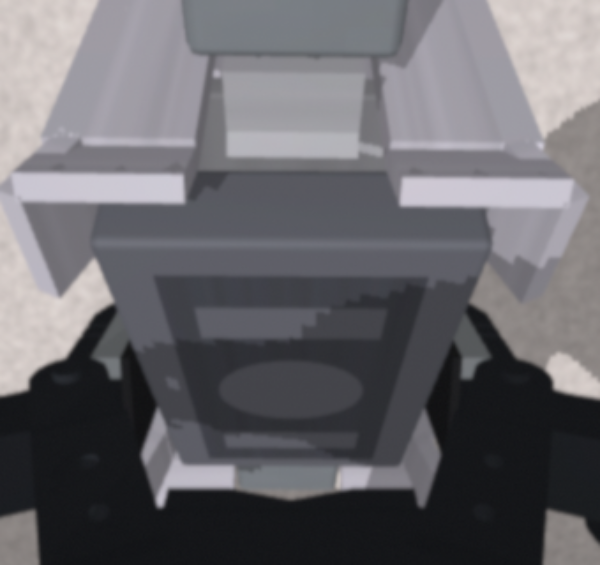

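The cassette now sits inside all four posts, resting on the ramps. I'll release it, back off along the cradle's +z, close the fingers and look.

```bash
python3 -m handwheel '[[0,0,0.1,0],[0,0,0.1,0],[0,0,0.1,0]]' 8.5; python3 -m handwheel '[[-1.5,0,0.87,0],[-3,0,1.73,0],[-4.3,0,2.5,0],[-4.3,0,2.5,0]]' 
python3 -m handwheel '[[0,0,0,0],[0,0,0,0],[0,0,0,0],[0,0,0,0],[0,0,0,0]]' 0
python3 - <<'E'
from h import *
print(cur(.173),state()['contact_force']); w=save('wrist','w6.png')
cv2.imwrite('pics/c4.png',cv2.resize(w[60:420,100:460],(600,600))[:,:,::-1])
E
```

```text
t: 9.68
tool_pos: [0.5234, -0.206, 0.3215]
eef_rot: [0.092, 0.701, 0.092, -0.701]
contact_force: [0.2, -0.1, -0.0]
finger_gap: 0.0849
t: 10.18
tool_pos: [0.4988, -0.2128, 0.366]
eef_rot: [0.092, 0.702, 0.091, -0.7]
contact_force: [-0.2, 0.7, 0.3]
finger_gap: 0.085
t: 10.8
tool_pos: [0.4991, -0.2124, 0.3642]
eef_rot: [-0.092, -0.701, -0.092, 0.701]
contact_force: [0.1, -0.4, 0.4]
finger_gap: -0.0001
[-10.842    0.2489  48.1004] [ 0.1044 -0.3946  0.3879]
```

View pics/c4.png

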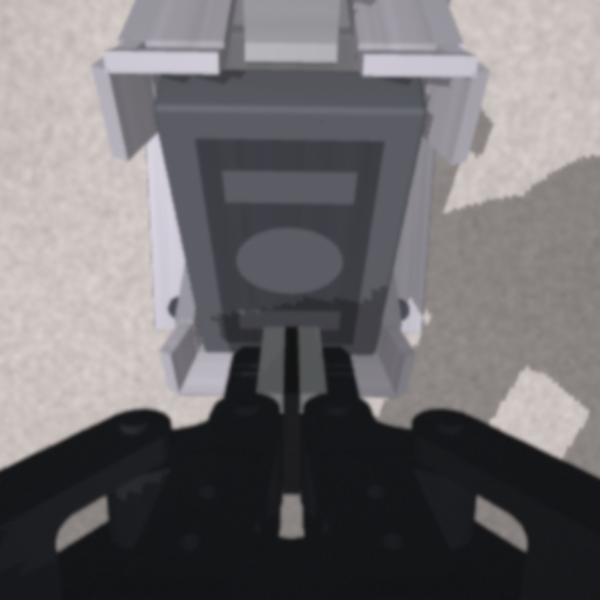

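```bash
python3 - <<'E'
from h import *
f=lambda a:np.array(a)/(600/360)+[100,60]
cp=camera_params('wrist')
fit_cas(f([(157,110),(426,110),(203,352),(382,352),(160,74),(424,74)]),cp)
E
```

```text
cassette mid cradle [ 0.059  -0.165  17.0845] tilt 36.61573355943726 yaw 0.16020078810346353 res [-1.505   1.626   1.9529  1.2321  2.7785  0.6741 -3.0887  0.5031  1.9111
 -1.7202 -2.1845 -2.1076]
```

```bash
python3 -m handwheel '[[0.9,0,-0.5,0],[1.6,0,-0.95,0],[2.0,0,-1.2,0],[2.4,0,-1.45,0],[2.8,0,-1.7,0],[2.8,0,-1.7,0]]' 
python3 -c "
from h import *
print(cur(.173),state()['contact_force'],MC.T@state()['contact_force'])"
```

```text
t: 11.6
tool_pos: [0.5152, -0.2081, 0.3361]
eef_rot: [-0.092, -0.701, -0.092, 0.702]
contact_force: [-6.5, -3.1, 4.8]
finger_gap: 0.0001
[-10.4476   0.2437  15.4327] [-6.4807 -3.0623  4.7662] [-3.7232 -1.2891  7.6531]
```

```bash
python3 -m handwheel '[[0.35,0,-0.2,0],[0.7,0,-0.4,0],[1.05,0,-0.6,0],[1.3,0,-0.75,0],[1.3,0,-0.75,0]]' 
python3 -c "
from h import *
print(cur(.173),state()['contact_force'],MC.T@state()['contact_force'])"
```

```text
t: 12.22
tool_pos: [0.5228, -0.2061, 0.3233]
eef_rot: [-0.092, -0.701, -0.092, 0.701]
contact_force: [-4.4, -2.1, 5.4]
finger_gap: -0.0001
[-10.1237   0.1815   0.366 ] [-4.3826 -2.0974  5.3826] [-1.444  -0.8974  7.049 ]
```

```bash
python3 -m handwheel '[[0.2,0,-0.1,0],[0.3,0,-0.15,0],[0.3,0,-0.15,0]]' 
python3 - <<'E'
from h import *
print(cur(.173),MC.T@state()['contact_force']); w=save('wrist','w7.png')
cv2.imwrite('pics/c5.png',cv2.resize(w[60:420,100:460],(600,600))[:,:,::-1])
E
```

```text
t: 12.6
tool_pos: [0.5243, -0.2058, 0.3204]
eef_rot: [-0.092, -0.701, -0.092, 0.701]
contact_force: [-4.2, -1.9, 6.5]
finger_gap: -0.0
[-10.2232   0.1738  -2.816 ] [-0.6786 -0.7842  7.8739]
```

View pics/c5.png

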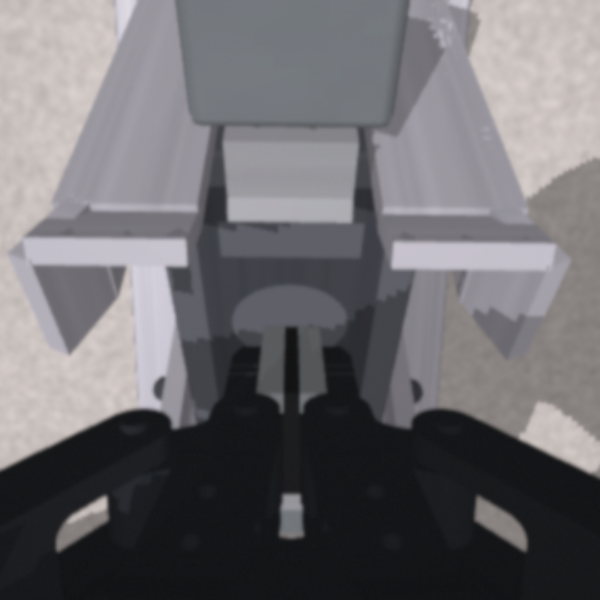

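The upper catch nose is in over the cassette. I'll back off slowly and read the force: it should vanish once the top reaches the catch plane, with T z at about 5.

```bash
python3 -m handwheel '[[-0.45,0,0.26,0],[-0.6,0,0.35,0],[-0.6,0,0.35,0]]' >/dev/null
python3 -c "
from h import *
print(cur(.173),MC.T@state()['contact_force'])"
python3 -m handwheel '[[-0.2,0,0.12,0],[-0.35,0,0.2,0],[-0.35,0,0.2,0]]' >/dev/null
python3 -c "
from h import *
print(cur(.173),MC.T@state()['contact_force'])"
```

```text
[-10.2478   0.2027   4.2072] [-0.7085 -0.8659  6.4159]
[-10.2545   0.2056   8.1312] [-0.4931  0.8565 -0.9859]
```

The force is 6.4 N with the top about 1 mm below the catch plane, and zero once past it, so cassette 1 is held by both catches. Next is the second cassette.

```bash
python3 -m handwheel '[[-2,0,1.15,0],[-5,0,2,0],[-9,0,2,0],[-9,0,2,0]]' 8.5
python3 -c "
from h import *
rows_to([.5345,.1895,.26],np.radians(-91))"
```

```text
t: 13.9
tool_pos: [0.5003, -0.2127, 0.4227]
eef_rot: [0.093, 0.703, 0.091, -0.7]
contact_force: [0.3, 0.2, -1.0]
finger_gap: 0.0726
t 13.9 tcp [ 0.5003 -0.2127  0.4227] yaw_y -1.311 F [ 0.2875  0.2019 -1.0019] -> rows cm [ 16.1931 -38.0426 -13.5704] twist 0.27709604005770494
```

```bash
python3 -m handwheel '[[0,-5.5,-2,0.1],[0,-11,-4,0.2],[0,-17,-6,0.28],[2,-23,-8,0.28],[4,-28,-10,0.28],[7,-33,-11.8,0.28],[11,-37,-13.2,0.28],[16,-38,-13.6,0.28]]'
python3 -m handwheel '[[0,0,0,0]]'
python3 - <<'E'
from h import *
rows_to([.5345,.1895,.185],np.radians(-91))
cp=camera_params('wrist');im=save('wrist','w8.png')
for n,z in [('cassette_a_mid',.031),('cassette',.024)]:
    for d in mark_of('wrist',n)[:3]: print(n,np.round(d['centre']),round(d['confidence'],2),ray('wrist',d['centre'],z,cp))
g=cv2.cvtColor(im,cv2.COLOR_RGB2GRAY);m=((g<105)&(g>40)).astype(np.uint8);m[290:]=0
m=cv2.morphologyEx(m,cv2.MORPH_OPEN,np.ones((5,5)))
for c in cv2.findContours(m,cv2.RETR_EXTERNAL,cv2.CHAIN_APPROX_NONE)[0]:
    if cv2.contourArea(c)>2000: print('blob',cv2.boundingRect(c),cv2.minAreaRect(c))
for r in (150,180,210,240): print(r,''.join(f'{v:4d}' for v in g[r,60:500:10]))
E
```

```text
t: 14.9
tool_pos: [0.5334, 0.1925, 0.2584]
eef_rot: [-0.007, 0.708, -0.006, -0.707]
contact_force: [0.9, -0.6, 0.7]
finger_gap: 0.085
t: 15.02
tool_pos: [0.5316, 0.1903, 0.2562]
eef_rot: [0.006, -0.705, 0.007, 0.71]
contact_force: [1.0, 1.1, 0.5]
finger_gap: 0.0844
t 15.03 tcp [0.5316 0.1903 0.2562] yaw_y -1.589 F [0.9966 1.083  0.4595] -> rows cm [ 7.1183  0.062  -0.3434] twist -0.001119446051881301
cassette_a_mid [275. 228.] 0.93 [0.5337 0.1894 0.031 ]
cassette [275. 224.] 0.87 [0.5343 0.1895 0.024 ]
blob (217, 136, 112, 154) ((272.5, 212.5), (153.0, 111.0), 90.0)
blob (0, 118, 152, 172) ((72.81827545166016, 203.32461547851562), (194.30795288085938, 127.02383422851562), 78.49518585205078)
150   65  63  64  65  98  46 114 115 116 163 176 176 175 175 174 172 101 101 101 100 100  99 100 100 100  99  98 118 178 179 179 181 181 181 177 123 104 103 103 104 114 148 162 118
180   61  63  65  61  97  83  48 118 119 121 180 180 178 176 175 175  98 100  64 100 100  98  98  99  97  68  98 117 174 136 118 119 120 121 120 120  97 140 139 139 138 137 136 118
210   61  63  64  64  86  96  44 115 115 116 175 175 177 176 175 174 101  99  65  65  71  94  84  63  63  72  86 118 117 116 116 116 116 115 115 115  97 139 139 139 138 137 136 118
240   92  92  93  80  63  96  49 113 115 116 162 175 175 175 176 176 151  65  43  64  64  64  65  64  43  56  65 117 117 116 116 115 115 115 115 115  97 138 138 138 137 137 125 119
```

```bash
python3 -m handwheel '[[3,0,-0.25,0],[5.5,0,-0.25,0],[7.1,0,-0.25,0],[7.1,0,-0.25,0]]'; python3 -m handwheel '[[0,0,0,0],[0,0,0,0],[0,0,0,0],[0,0,0,0]]' 4 30; python3 -m handwheel '[[-3,0,0,0],[-9,0,0,0],[-15,0,0,0],[-21,0,0,0],[-21,0,0,0]]'
python3 -c "
from h import *
rows_to(piv(0)+[0,0,.184],TY)"
```

```text
t: 15.68
tool_pos: [0.536, 0.1894, 0.1892]
eef_rot: [0.007, -0.707, 0.007, 0.707]
contact_force: [0.9, -0.1, 0.1]
finger_gap: 0.0851
t: 16.18
tool_pos: [0.5363, 0.19, 0.1901]
eef_rot: [-0.007, 0.708, -0.007, -0.706]
contact_force: [-0.7, -0.8, 7.6]
finger_gap: 0.0554
t: 16.8
tool_pos: [0.5369, 0.1902, 0.4045]
eef_rot: [-0.008, 0.71, -0.006, -0.704]
contact_force: [0.3, 0.5, -0.6]
finger_gap: 0.0554
t 16.8 tcp [0.5369 0.1902 0.4045] yaw_y -1.591 F [ 0.3474  0.5454 -0.6257] -> rows cm [ 0.5149 39.6359  0.4786] twist -0.28057976859406564
```

```bash
python3 -m handwheel '[[0,4,0,0],[0,10,0,-0.1],[0,16,0.1,-0.2],[0,22,0.2,-0.28],[0,28,0.2,-0.28],[0,34,0.2,-0.28],[0,39.6,0.25,-0.28],[0,39.6,0.25,-0.28]]'
python3 -m handwheel '[[0,0,0,0]]'
python3 -c "
from h import *
rows_to(piv(0)+[0,0,.189],TY)"
```

```text
t: 17.8
tool_pos: [0.5248, -0.2094, 0.3985]
eef_rot: [-0.09, -0.701, -0.09, 0.701]
contact_force: [0.2, 0.7, 0.1]
finger_gap: 0.0555
t: 17.92
tool_pos: [0.525, -0.2059, 0.3985]
eef_rot: [-0.091, -0.701, -0.092, 0.701]
contact_force: [0.8, 0.9, -0.9]
finger_gap: 0.0553
t 17.93 tcp [ 0.525  -0.2059  0.3985] yaw_y -1.312 F [ 0.8192  0.8545 -0.947 ] -> rows cm [-0.4731 -0.0113  0.0737] twist -0.0017281517827241188
```

```bash
python3 -m handwheel '[[2,0,0,0],[3,0,0,0],[3.7,0,0.05,0],[4.1,0,0,0],[4.5,0,-0.05,0],[5,0,-0.2,0],[5.4,0,-0.3,0],[5.4,0,-0.3,0]]'
python3 -m handwheel '[[0,0,0,0]]'
python3 - <<'E'
from h import *
print(cur(.159),state()['contact_force']); save('wrist','w9.png')
E
```

```text
t: 18.92
tool_pos: [0.5282, -0.204, 0.3451]
eef_rot: [-0.092, -0.701, -0.092, 0.701]
contact_force: [-4.2, -0.7, 6.3]
finger_gap: 0.0551
t: 19.05
tool_pos: [0.5282, -0.204, 0.3451]
eef_rot: [-0.092, -0.701, -0.092, 0.701]
contact_force: [-3.9, 0.1, 5.5]
finger_gap: 0.0554
[12.7669  0.8381 28.5663] [-3.9472  0.0745  5.5303]
```

```bash
python3 -m handwheel '[[-0.87,0,0.5,0],[-0.55,0,1.05,0],[-0.22,0,1.6,0],[-0.22,0,1.6,0],[-0.22,0,1.6,0]]'
python3 - <<'E'
from h import *
print(cur(.159),state()['contact_force']); save('wrist','w10.png')
for f in ('w4.png','w10.png'):
    g=cv2.GaussianBlur(cv2.imread('pics/'+f,0),(5,1),0).astype(int)
    print(f)
    for c in (230,): print('col',c,[(r,int(g[r,c])) for r in range(125,400,3)])
    for r in (215,300): print('row',r,[(c,int(g[r,c])) for c in range(150,420,4)])
E
```

```text
t: 19.73
tool_pos: [0.5128, -0.2094, 0.347]
eef_rot: [-0.092, -0.701, -0.092, 0.701]
contact_force: [0.2, 0.4, -0.9]
finger_gap: 0.0553
[-0.3318 -0.4234 38.2918] [ 0.2293  0.4068 -0.9192]
w4.png
col 230 [(125, 105), (128, 101), (131, 104), (134, 106), (137, 108), (140, 110), (143, 112), (146, 143), (149, 156), (152, 157), (155, 157), (158, 157), (161, 157), (164, 158), (167, 158), (170, 158), (173, 159), (176, 159), (179, 160), (182, 161), (185, 161), (188, 140), (191, 84), (194, 86), (197, 86), (200, 87), (203, 87), (206, 87), (209, 87), (212, 88), (215, 88), (218, 88), (221, 89), (224, 101), (227, 114), (230, 101), (233, 97), (236, 97), (239, 97), (242, 97), (245, 94), (248, 68), (251, 66), (254, 67), (257, 67), (260, 67), (263, 67), (266, 78), (269, 97), (272, 97), (275, 97), (278, 96), (281, 96), (284, 94), (287, 70), (290, 52), (293, 48), (296, 48), (299, 48), (302, 48), (305, 47), (308, 47), (311, 48), (314, 47), (317, 47), (320, 47), (323, 47), (326, 47), (329, 47), (332, 47), (335, 47), (338, 46), (341, 46), (344, 50), (347, 64), (350, 65), (353, 65), (356, 65), (359, 65), (3
[... 3552 characters left out ...]
), (170, 91), (174, 94), (178, 76), (182, 22), (186, 19), (190, 20), (194, 55), (198, 71), (202, 71), (206, 71), (210, 72), (214, 66), (218, 50), (222, 48), (226, 48), (230, 49), (234, 49), (238, 50), (242, 48), (246, 49), (250, 50), (254, 63), (258, 71), (262, 61), (266, 64), (270, 66), (274, 67), (278, 67), (282, 64), (286, 60), (290, 56), (294, 51), (298, 48), (302, 48), (306, 49), (310, 49), (314, 49), (318, 49), (322, 48), (326, 47), (330, 48), (334, 61), (338, 71), (342, 72), (346, 72), (350, 71), (354, 66), (358, 22), (362, 19), (366, 20), (370, 59), (374, 90), (378, 90), (382, 91), (386, 72), (390, 25), (394, 23), (398, 35), (402, 128), (406, 144), (410, 165), (414, 207), (418, 206)]
```

```bash
python3 - <<'E'
from h import *
fit_cas(np.array([(170.5,232),(380.5,232),(211,359),(335.5,359),(178.5,199),(372.5,199)]),camera_params('wrist'))
E
```

```text
cassette mid cradle [-1.8585 -0.4512 40.2776] tilt 34.95361269762019 yaw -0.42060124831469153 res [-0.0026  2.1764 -0.065   2.9893  3.4071  0.6632 -2.8665  0.8797  0.5928
 -3.7221 -0.8571 -2.8545]
```

```bash
python3 -m handwheel '[[0.5,-0.05,-0.5,0],[1.0,-0.05,-0.9,0],[1.5,-0.05,-1.15,0],[1.8,-0.05,-1.32,0],[1.96,-0.05,-1.41,0],[1.96,-0.05,-1.41,0]]'
python3 -m handwheel '[[0,0,0,0]]'
python3 - <<'E'
from h import *
print(cur(.159),MC.T@state()['contact_force']); save('wrist','w11.png')
E
```

```text
t: 20.52
tool_pos: [0.526, -0.2052, 0.3272]
eef_rot: [-0.091, -0.701, -0.092, 0.701]
contact_force: [-2.1, -1.6, -4.8]
finger_gap: 0.0555
t: 20.65
tool_pos: [0.526, -0.2052, 0.3272]
eef_rot: [-0.091, -0.701, -0.092, 0.701]
contact_force: [-2.3, -0.2, -6.6]
finger_gap: 0.0555
[ 1.7824  0.2788 14.2567] [-5.224   0.3736 -4.5665]
```

```bash
python3 -m handwheel '[[0.05,0,0.1,0],[0.1,0,0.2,0],[0.1,0,0.2,0]]'
python3 - <<'E'
from h import *
print(cur(.159),MC.T@state()['contact_force']); save('wrist','w12.png')
a=cv2.imread('pics/w5.png');b=cv2.imread('pics/w12.png')
cv2.imwrite('pics/cmp.png',np.hstack([cv2.resize(x[100:420,110:450],(400,376)) for x in (a,b)]))
for n in('cassette_a_mid','mouth'): print(n,[(np.round(d['centre']),round(d['confidence'],2)) for d in mark_of('wrist',n)[:2]])
E
```

```text
t: 21.08
tool_pos: [0.5247, -0.2058, 0.3269]
eef_rot: [0.092, 0.702, 0.091, -0.701]
contact_force: [2.7, 2.2, 0.5]
finger_gap: 0.0554
[ 0.3669 -0.027  14.6892] [ 3.0098  1.39   -1.1031]
cassette_a_mid [(array([276., 300.]), 0.7)]
mouth []
```

The x force flips sign within about 1.5 mm of travel, so the cassette sits in the chute with the expected play. I'll release, retreat and close.

```bash
python3 -m handwheel '[[0,0,0,0],[0,0,0,0],[0,0,0,0]]' 8.5; python3 -m handwheel '[[-1.5,0,0.87,0],[-3,0,1.9,0],[-4,0,2.6,0],[-4,0,2.6,0]]' 
python3 -m handwheel '[[0,0,0,0],[0,0,0,0],[0,0,0,0],[0,0,0,0],[0,0,0,0]]' 0
python3 - <<'E'
from h import *
print(cur(.173),state()['contact_force']); save('wrist','w13.png')
for f in ('w6.png','w13.png'):
    g=cv2.imread('pics/'+f,0).astype(int); print(f)
    for c in (216,330): print(c,[int(g[r,c]) for r in range(90,280,4)])
    print([int(g[150,c]) for c in range(150,400,5)])
print([(np.round(d['centre']),round(d['confidence'],2),MC.T@(ray('wrist',d['centre'],.170)-O)*1000) for d in mark_of('wrist','cassette_a_mid')[:2]])
E
```

```text
t: 21.6
tool_pos: [0.5243, -0.2058, 0.3264]
eef_rot: [-0.092, -0.701, -0.092, 0.701]
contact_force: [0.2, -1.0, -0.4]
finger_gap: 0.0849
t: 22.1
tool_pos: [0.4989, -0.2128, 0.3678]
eef_rot: [0.092, 0.702, 0.091, -0.701]
contact_force: [-0.3, -0.9, -0.1]
finger_gap: 0.0851
t: 22.72
tool_pos: [0.4993, -0.2124, 0.3664]
eef_rot: [-0.092, -0.701, -0.092, 0.701]
contact_force: [0.6, 0.0, -0.3]
finger_gap: 0.0
[-9.6454  0.197  49.8821] [ 0.6141  0.0316 -0.3411]
w6.png
216 [146, 206, 205, 198, 83, 87, 87, 88, 95, 105, 92, 92, 92, 90, 87, 91, 92, 92, 92, 92, 92, 93, 93, 92, 92, 93, 93, 93, 92, 93, 93, 93, 92, 92, 92, 93, 97, 111, 131, 137, 124, 113, 109, 111, 113, 108, 122, 170]
330 [137, 200, 203, 202, 112, 85, 86, 88, 89, 107, 94, 93, 93, 92, 76, 84, 89, 92, 92, 92, 93, 93, 93, 93, 93, 92, 93, 93, 93, 93, 93, 93, 92, 92, 92, 90, 67, 68, 76, 91, 106, 110, 104, 104, 104, 106, 107, 109]
[196, 204, 195, 193, 180, 146, 114, 197, 215, 209, 92, 92, 92, 92, 62, 63, 63, 65, 64, 63, 63, 63, 64, 62, 63, 63, 62, 64, 64, 62, 64, 64, 65, 63, 60, 61, 84, 92, 93, 93, 95, 136, 132, 150, 146, 164, 165, 135, 170, 203]
w13.png
216 [132, 204, 204, 203, 79, 83, 85, 100, 97, 93, 94, 94, 94, 94, 93, 94, 94, 94, 94, 94, 94, 94, 94, 94, 94, 94, 94, 94, 94, 94, 94, 94, 95, 100, 118, 137, 146, 151, 149, 141, 132, 114, 109, 111, 108, 108, 130, 172]
330 [157, 188, 201, 201, 131, 83, 83, 98, 97, 94, 93, 94, 89, 90, 93, 93, 94, 94, 94, 94, 94, 94, 94, 94, 94, 94, 94, 95, 95, 94, 94, 94, 94, 94, 94, 74, 67, 68, 72, 84, 99, 105, 103, 103, 104, 106, 107, 110]
[195, 202, 196, 194, 179, 173, 110, 185, 215, 210, 208, 93, 94, 93, 93, 64, 62, 63, 66, 63, 65, 64, 65, 64, 64, 64, 62, 65, 64, 63, 64, 65, 65, 65, 61, 64, 93, 94, 94, 92, 138, 135, 136, 148, 150, 163, 165, 132, 185, 202]
[(array([278., 202.]), 0.95, array([ 0.8478, -1.7819, 16.831 ]))]
```

The picture numbers match the first seating, so I'll press.

```bash
python3 -m handwheel '[[0.9,0,-0.5,0],[1.7,0,-1.0,0],[2.2,0,-1.28,0],[2.6,0,-1.5,0],[3.0,0,-1.73,0],[3.4,0,-1.96,0],[3.4,0,-1.96,0]]' >/dev/null
python3 -c "
from h import *
print(cur(.173),MC.T@state()['contact_force'])"
python3 -m handwheel '[[0.3,0,-0.17,0],[0.6,0,-0.35,0],[0.9,0,-0.52,0],[0.9,0,-0.52,0]]'  >/dev/null
python3 -c "
from h import *
print(cur(.173),MC.T@state()['contact_force'])"
```

```text
[-9.6064  0.085  10.35  ] [0.6661 0.6089 6.0481]
[-9.5739  0.0682  0.1179] [ 1.0574 -0.5686  8.4147]
```

```bash
python3 -m handwheel '[[0.2,0,-0.1,0],[0.35,0,-0.2,0],[0.35,0,-0.2,0],[0.35,0,-0.2,0]]'  >/dev/null
python3 -c "
from h import *
print(cur(.173),MC.T@state()['contact_force'])"
python3 -m handwheel '[[-0.35,0,0.2,0],[-0.7,0,0.4,0],[-0.7,0,0.4,0]]' >/dev/null
python3 -c "
from h import *
print(cur(.173),MC.T@state()['contact_force'])"
python3 -m handwheel '[[-0.2,0,0.12,0],[-0.4,0,0.23,0],[-0.4,0,0.23,0]]' >/dev/null
python3 -c "
from h import *
print(cur(.173),MC.T@state()['contact_force'])"
```

```text
[-9.6004  0.0592 -3.7023] [ 1.6657 -0.7344 10.2829]
[-9.5748  0.0948  4.3248] [ 0.8277 -1.4173  6.0359]
[-9.6242  0.1553  9.0106] [-0.2493 -0.3084 -0.1722]
```

```bash
python3 -m handwheel '[[-2,0,1.15,0],[-5,0,2.5,0],[-9,0,3,0],[-11,0,3.5,0],[-11,0,3.5,0]]' 8.5 >/dev/null
python3 - <<'E'
from h import *
print(cur(.173),state()['t'],state()['contact_force']);w=save('wrist','w14.png');a=save('scene','s2.png');t=save('top','t2.png')
left=cv2.resize(w[0:300,150:430],(520,557),interpolation=cv2.INTER_CUBIC)
r=np.vstack([cv2.resize(a[150:330,130:390],(270,187)),cv2.resize(t[140:290,140:430],(270,140)),cv2.resize(a[190:280,110:220],(270,221))])
r=cv2.resize(r,(270,557)) if r.shape[0]!=557 else r
cv2.imwrite('pics/fin.png',np.hstack([left,r])[:,:,::-1])
E
```

```text
[ 15.7998  -0.0433 122.9607] 26.075 [-0.0402 -0.0526 -0.8309]
```

View pics/fin.png

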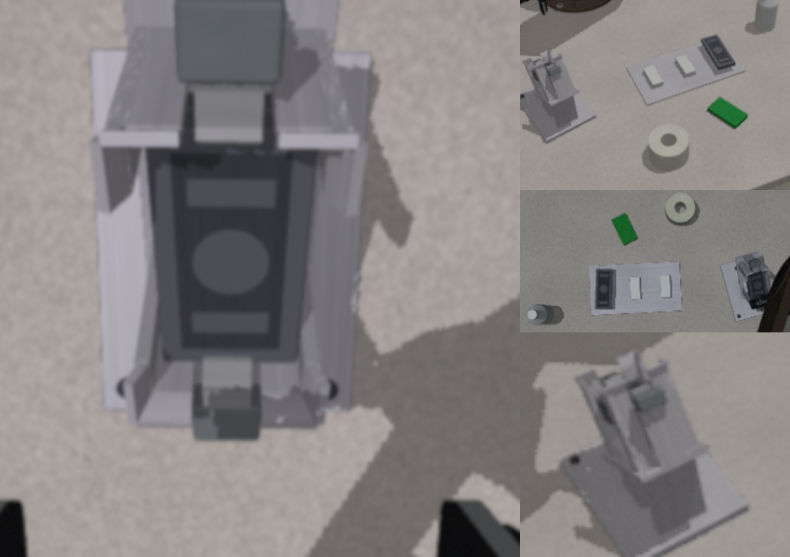

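Both catch noses are in over the ends of the upper cassette, with the lower nose at (228,375) and the upper one at (230,115). Both short-cassette pads are empty, and the long cassette, roll and bottle are where they were. The arm is clear, so I'll hand in.

```bash
python3 -c "
from plant import *
print(hand_in())"
```

```text
the job is handed in; nothing more can be done
None
```

Both short cassettes are loaded in the magazine, one on top of the other, and I handed the job in at about 26 s. There is no verdict back.

**How it was done:** The tool can only point straight down. So I tilted each gripped cassette to roughly 30° by pressing its end on the upper rim, then laid it on the catch ramps and let go. I pressed it home with the closed fingertips.

**Last checks:**
- **Catches:** the last wrist picture shows both catch noses over the ends of the upper cassette. For the first cassette, the wrist picture showed only the upper catch in.
- **Forces:** for each cassette the press force was about 6 N with its top roughly at the catch plane, and zero 4–5 mm further out. This is also my only evidence that the lower catch held the first cassette.
- **Rest of the scene:** the long cassette is still on its pad. The label roll, bottle and green look-alike show no visible change. The arm was clear of everything.

**What disagreed:**
- The press force on the second cassette was about 8 to 10 N, a little below the roughly 11 N I expected from the spring.
- The upper rim appeared about 3 mm off my first cradle estimate in a later close view; the chute's play covered it.
- My tilt estimates of 33–37° were rough.

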